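Unlock a book case and prise up its lid

TASK

Unlock the book case by turning its lock knob clockwise, seen from above, until it clicks past its detent and sits fully home in the open position. Then prise the lid up with the blade of the flat spatula, keeping the gripper off the lid, until it stays open by itself with a gap of at least 80 mm at the front edge. Finally lay the spatula down on the bench clear of the case, and leave the brush, the weight and the jar where they are.

Things in the scene. Friction and masses are not known exactly. Their poses are not given: they have to be found in the camera images.
- case: Fixed grey book case, 180 (x) by 240 (y) by 60 mm high without its lid. Origin: centre of its underside, on the bench; x points from the front (nearer the robot) to the hinge side, z up. A flange along the front wall stands out 26 mm, its top 46 mm above the bench. The lock pillar (42 mm across, 72 mm high) stands in front at case x -140, y -70 mm.
- slot (a point): Mouth of the prising slot: at case x -110, y +50 mm, 53 mm above the bench; axes as the case's. The slot is the gap between flange and shut lid, 14 mm high (46 to 60 mm above the bench), 20 mm deep from the lid's front edge to the case wall, and runs along the whole front (but the pillar stands before it at y -91 to -49). The blade goes in along case x.
- lock_grip (a point): On the vertical axis of the lock knob, 102 mm above the bench. Its black grip is an upright bar 70 mm long, 16 wide, 38 high (79 to 117 mm above the bench). The frame turns with it: x along the bar, the way the latch arm points, z up. When locked, x is case x and the steel latch arm, reaching 45 mm from the axis just below the bar, overlaps the lid's front edge by 15 mm and holds it down.
- lock (a joint): Angle of the lock knob, rad: 0 locked, growing clockwise seen from above, 1.2 open (end stop). A spring detent pulls it to 0 below 0.6 and to 1.2 above 0.6; about 0.2 N m takes it over.
- lid (a joint): Angle of the lid, rad: 0 shut, growing as its front edge rises, to 1.3; 80 mm of gap is 0.41. An aluminium frame round a clear pane, 200 (x) by 240 (y) by 10 mm thick, hinged along case y at case x 90, 60 mm above the bench, and reaching 20 mm past the front wall. Stiff hinge: it stays where left; 1 to 2 N at the front edge raises it once unlocked.
- lid_lip (a point): Point on the lower front edge of the lid, the place to prise: 200 mm from the hinge line, 50 mm to the +y side of the case's middle, 60 mm above the bench when shut. Its frame turns with the lid; parallel to the case's when shut.
- spatula: Loose flat spatula, 195 mm long, 100 g, lying along its own x. Origin: under the handle, at its underside (on the bench when lying), z up. Wooden handle 18 mm wide (y) and 24 high from x -60 to +50 mm, brass ferrule to 62 mm, then a steel blade 28 wide and 3 thick to x +135 mm, its middle 12 mm above the handle's underside. Balance point near x +40 mm.
- spatula_tip (a point): Middle of the end of the spatula's blade; same axes as the spatula.
- brush: Bystander: flat wooden brush, 140 mm long, 75 mm wide at its head, 18 mm high, lying along its own x. Origin at its underside, where the handle meets the head.
- weight: Bystander: steel paperweight, base 75 by 75 by 18 mm with an upright black handle, 98 mm high in all. Origin: centre of its underside.
- jar: Bystander: closed glass jar, 64 mm across, 85 mm high. Origin: centre of its underside.
Mind the look-alikes: they are no part of the job. Of the things that look like the spatula, the middle-sized one is meant.

How it is judged:
By the outcome, as a careful person would: the job done as asked, in the order asked, and still so for the second after the job is handed in, with the robot touching nothing.
It also fails if it takes over 70 s, if anything falls off the work surface, if the arm or the gripper's body presses on something with over 40 N, if the wrist force passes 120 N, or if a joint passes its speed limit or range.

ROBOT

A 7-joint arm with a two-finger parallel gripper is mounted at the origin on the work surface. World frame = base frame: x ahead of the robot, y to its left, z up, the work surface at z = 0. Lengths are in m, angles in rad, forces in N, time in s.
With the tool pointing down it reaches from about 0.425 to 0.925 m from the base axis. Payload 6.8 kg.
Tool frame: the origin (TCP) lies at the very end of the fingers, on their centre line; the grasp point (between the pads) lies 19 mm behind it; z points along the fingers, y is the line along which they close (so a half turn about z gives the same grasp; the last joint's range is limited). The gripper opens to 85 mm and grips with 20 to 120 N. Pads are 22 mm wide; open, the fingers measure 114 mm over their backs; the gripper's body (76 mm by 85 mm) begins 54 mm behind the grasp point. The pads swing forward as they close: fully open they stand 13 mm farther back than shut.
Start: joints at [1.212, 0.477, 0.022, 1.555, -0.011, 1.109, -0.083], TCP at [0.168, -0.654, 0.231] pointing down, gripper open.
Joint ranges: [-2.96, 2.96], [-0.34, 2.1], [-1.41, 1.46], [0.24, 2.44], [-1.37, 4.51], [0.17, 1.92], [-2.96, 2.96]. Speed limits (rad/s): [2.39, 2.39, 3.14, 3.14, 3.14, 3.14, 3.14].

INTERFACE

Orientations are given as a unit quaternion [w, x, y, z].
In Python, from station import telemetry, viewer, job, search_frame, cut_out gives the robot as it stands. The module is installed in compiled form; this text tells all that it offers.
- The arm moves only by the shell command python3 -m crank 'ROWS' [FORCE]. ROWS is JSON, a list of rows, each an object with "delta_rot": the turn, a rotation vector about the tool's x, y, z in degrees, a list of three; "xyz": the shift along the tool's x, y, z in m, a list of three; "fingers": the gripper command: -1 is fully open, 1 is shut, values between are in proportion. In form: [{"delta_rot": [ax, ay, az], "xyz": [dx, dy, dz], "fingers": fingers}, ...]. A call has 1 to 10 rows; each row is the pose to reach, as a shift and turn from the pose commanded when the call began, along the tool's axes at that moment; what a row does not reach only later rows make up. A row lasts 1/10 s, in which the tool goes at most 50 mm and 8.59 degrees, less where a joint would pass 70% of its speed; a pose out of reach is approached as far as the arm can. A call with a gripper value outside its range is refused whole. The fingers move at their own pace and stop on an object; FORCE is the grip in N (left out, the last holds). Time passes only in rows, so rows that repeat a pose let the fingers close. It gives the time, the measured TCP pose, the force, the opening and the grip force at its end, in the units of the state.
- telemetry.get_obs(): the state, without advancing time (a new reading comes with each control period).
- viewer.read_camera(name): name is "scene" or "top" or "wrist"; returns a dict with "img" (420x560x3 uint8, red, green, blue), "fx", "fy", "cx", "cy" (pixels), "origin" and "rotation" of the camera in the world. Camera axes: x right, y up, looking along -z (the intrinsics and any distortion apply to the point x, -y, -z); pixel columns grow to the right and rows downward; lengths in m; the calibration is good to about 2 mm. A picture is of the moment at which its call begins. There is no depth.
- job.hand_in(): hands the job in; it is judged then, once.
Trained networks look in the newest picture that a camera, given by its name, has taken for a name from the list of things; names that differ only in an ending like _2 or _b are one class to them, and where a whole thing is asked for, a point or a joint stands for the part that bears it (a point fixed in the world has none). Each returns a list of dicts, best first, with "score" (0 to 1); they miss things now and then, are a little off and sometimes report something else, mostly with a low value. They report only what shows in the picture. A call takes as long as a camera call. They do not tell look-alikes from the thing itself.
- search_frame(camera, thing): "pixel" ([column, row] in pixels, amid what is visible of it).
- cut_out(camera, thing): "pixels" (420x560 bool, what is visible of it) and "pixel" ([column, row] in pixels, amid what is visible of it).
The state is a dict: "t": time; "q": joint angles; "joint_vel": joint speeds; "joint_torque": joint torques, N m; "eef_pos": TCP position; "tool_rot": TCP orientation; "contact_force": force on the tool from outside, world axes, zero at the start; "torque": the same for the moment, N m; "gripper_width": opening from 0.0 (shut) to 1.0 (fully open); "grasp_force": force on a finger pad.
Only numpy, scipy, OpenCV 4.12 (cv2) and the standard library are available. Lean on these libraries where they do the work, as an engineer would, in place of code of your own. Each camera call takes 0.05 s, during which the arm holds its last target. There are 200 camera calls.

## Working session

There is one attempt and no reset: what is moved stays moved. The work goes in short steps, Python scripts to look and compute and a shell command to move; the robot and the scene stay as the last step left them, time stands still between calls to the robot, and variables do not carry over. Pictures are saved under pics/ and viewed, at most 10 in all, crops included, and the job is handed in when it is done.

```bash
mkdir -p pics; python3 - <<'E'
from station import telemetry, viewer, search_frame
import cv2,numpy as np
o=telemetry.get_obs()
for k,v in o.items(): print(k,np.round(v,4))
for c in ["scene","top"]:
    r=viewer.read_camera(c); cv2.imwrite(f"pics/{c}0.png",r["img"][:,:,::-1])
    print(c,{k:(np.round(v,4).tolist()) for k,v in r.items() if k!="img"})
    for t in ["case","lock_grip","spatula","brush","weight","jar"]:
        print(t,[(np.round(d["pixel"]).tolist(),round(d["score"],2)) for d in search_frame(c,t)][:5])
E
```

```text
t 0.0
q [ 1.2119  0.4778  0.0223  1.5565 -0.0115  1.1093 -0.0831]
joint_vel [ 0.0003 -0.0008  0.0019  0.0001  0.0004  0.0016  0.0002]
joint_torque [-6.00000e-04 -5.96453e+01  1.60720e+00 -2.81205e+01  1.24000e-02
  9.30000e-03  0.00000e+00]
eef_pos [ 0.1674 -0.6533  0.2303]
tool_rot [-9.000e-04  9.921e-01  1.251e-01 -2.000e-04]
contact_force [-0.5075  0.2287  1.1462]
torque [ 0.0159 -0.0064 -0.0046]
grasp_force 0.0
gripper_width 1.0004
scene {'fx': 392.979, 'fy': 392.979, 'cx': 282.6711, 'cy': 205.9353, 'origin': [1.2439, -0.4533, 0.6669], 'rotation': [0.7733, 0.4088, 0.2375, 0.4225]}
case [([329.0, 243.0], 0.91)]
lock_grip [([281.0, 205.0], 0.59)]
spatula [([362.0, 188.0], 0.78), ([310.0, 159.0], 0.68), ([211.0, 232.0], 0.52)]
brush [([177.0, 267.0], 0.87)]
weight []
jar [([213.0, 310.0], 0.68)]
top {'fx': 484.055, 'fy': 484.055, 'cx': 274.2687, 'cy': 204.9319, 'origin': [0.2997, 0.0227, 1.3492], 'rotation': [0.7117, 0.0458, -0.0639, -0.6981]}
case [([256.0, 163.0], 0.75)]
lock_grip [([270.0, 208.0], 0.57)]
spatula [([326.0, 242.0], 0.77), ([150.0, 217.0], 0.75), ([144.0, 322.0], 0.71), ([273.0, 206.0], 0.35)]
brush [([382.0, 221.0], 0.6)]
weight [([163.0, 133.0], 0.91)]
jar [([377.0, 149.0], 0.56)]
```

View pics/scene0.png

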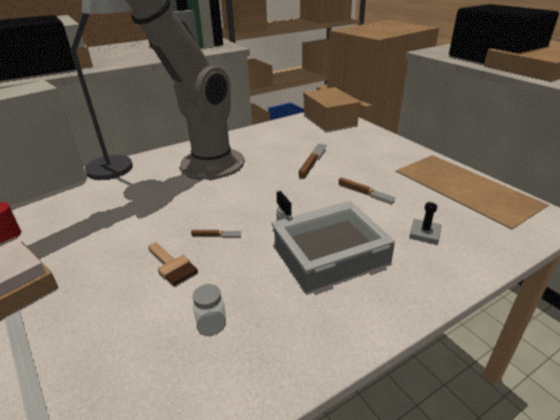

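View pics/top0.png

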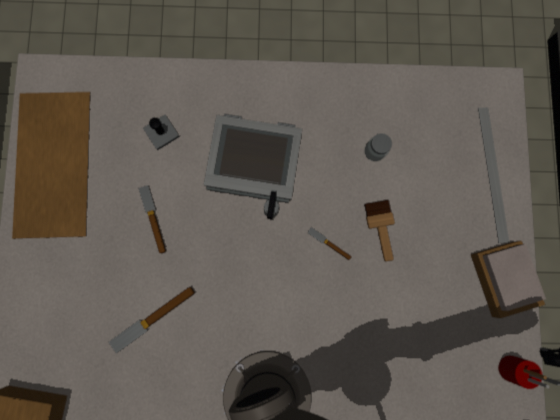

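Scene shows the case with its lid and black knob, knob at (284,205); the top view has the case at (255,155) and knob at (271,205). Spatula-like things in the top view: (326,242) small, (150,217) middle, (144,322) large. I'll check their lengths against 195 mm and enlarge.

```bash
cat > h.py <<'E'
import numpy as np,cv2
from scipy.spatial.transform import Rotation as R
from station import telemetry, viewer, search_frame, cut_out
def rot(q): return R.from_quat(np.r_[q[1:],q[0]])
def M(r): 
    q=np.array(r["rotation"]); return q if q.shape==(3,3) else rot(q).as_matrix()
def ray(r,px):
    px=np.atleast_2d(px).astype(float)
    d=np.c_[(px[:,0]-r["cx"])/r["fx"],-(px[:,1]-r["cy"])/r["fy"],-np.ones(len(px))]
    return d@M(r).T
def onz(r,px,z):
    d=ray(r,px);o=np.array(r["origin"]);return o+d*((z-o[2])/d[:,2])[:,None]
def proj(r,P):
    c=(np.atleast_2d(P)-r["origin"])@M(r)
    return np.c_[r["cx"]-r["fx"]*c[:,0]/c[:,2],r["cy"]+r["fy"]*c[:,1]/c[:,2]]
def tri(rs,pxs):
    A=0;b=0
    for r,p in zip(rs,pxs):
        d=ray(r,p)[0];d/=np.linalg.norm(d);P=np.eye(3)-np.outer(d,d);A=A+P;b=b+P@np.array(r["origin"])
    return np.linalg.solve(A,b)
E
python3 - <<'E'
from h import *
r=viewer.read_camera("top")
for d in cut_out("top","spatula"):
    ys,xs=np.nonzero(d["pixels"]); P=onz(r,np.c_[xs,ys],0.015)[:,:2]
    (c,s,a)=cv2.minAreaRect(P.astype(np.float32)); bp=cv2.boxPoints((c,s,a))
    u,sv,v=np.linalg.svd(P-P.mean(0),full_matrices=0); t=(P-P.mean(0))@v[0]
    print(d["pixel"],round(d["score"],2),"c",np.round(c,3),"size",np.round(s,3),"dir",np.round(v[0],3),"ends",np.round(P.mean(0)+v[0]*t.min(),3),np.round(P.mean(0)+v[0]*t.max(),3))
d=cut_out("top","case")
ys,xs=np.nonzero(d[0]["pixels"]);print("case box px",cv2.boxPoints(cv2.minAreaRect(np.c_[xs,ys].astype(np.float32))).round(1).tolist())
im=r["img"][:,:,::-1]
cv2.imwrite("pics/crop1.png",cv2.resize(im[105:255,130:320],None,fx=4,fy=4,interpolation=cv2.INTER_CUBIC))
E
```

```text
[150.3, 215.0] 0.91 c [0.464 0.324] size [0.195 0.029] dir [-0.942 -0.336] ends [0.555 0.358] [0.371 0.292]
[324.6, 237.8] 0.82 c [ 0.405 -0.162] size [0.139 0.024] dir [-0.554 -0.833] ends [ 0.444 -0.105] [ 0.367 -0.22 ]
[143.9, 323.0] 0.69 c [0.197 0.311] size [0.042 0.258] dir [-0.608  0.794] ends [0.275 0.208] [0.118 0.413]
case box px [[198.1999969482422, 206.10000610351562], [215.5, 110.0], [304.5, 126.0], [287.20001220703125, 222.10000610351562]]
```

View pics/crop1.png

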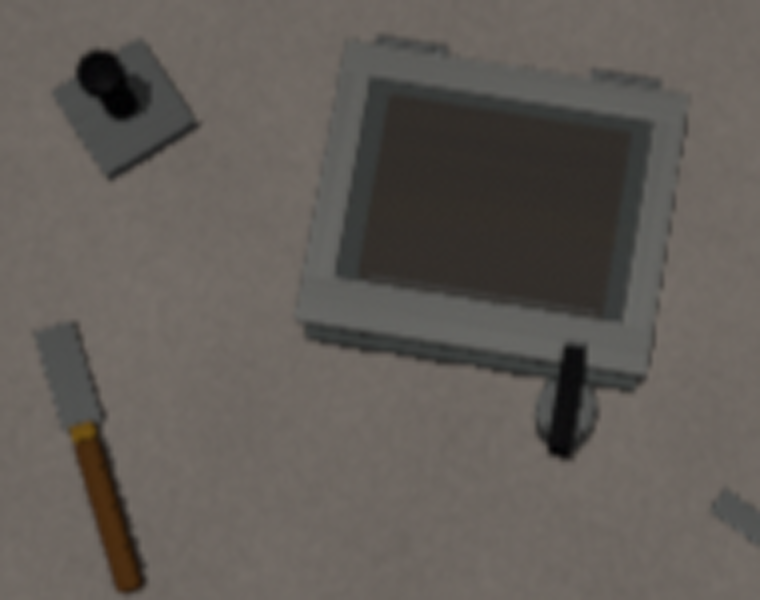

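The crop shows the middle spatula (195 mm, blade end at crop (55,325), handle end (130,585)), which is the one meant; the lid corners are at crop (347,40), (690,95), (648,378), (297,320) and the knob bar spans (575,345)–(562,458).

```bash
python3 - <<'E'
from h import *
r=viewer.read_camera("top")
c=np.array([[347,40],[690,95],[648,378],[297,320]])/4-.375+[130,105]
P=onz(r,c,.07)[:,:2]; print("sides",[round(np.linalg.norm(P[i]-P[i-1]),4) for i in range(4)])
# rigid fit: case coords of lid corners
m=np.array([[90,120],[90,-120],[-110,-120],[-110,120]])/1e3
a=P-P.mean(0);b=m-m.mean(0);th=np.arctan2((b[:,0]*a[:,1]-b[:,1]*a[:,0]).sum(),(a*b).sum())
Rz=np.array([[np.cos(th),-np.sin(th)],[np.sin(th),np.cos(th)]]);t=P.mean(0)-Rz@m.mean(0)
print("case",t,"yaw deg",np.degrees(th),"resid",np.round(P-(m@Rz.T+t),4).tolist())
print("knob",Rz@[-.14,-.07]+t,"slot",Rz@[-.11,.05]+t)
k=onz(r,np.array([[575,345],[562,458]])/4-.375+[130,105],.117);print("knob ends",k,k.mean(0),np.linalg.norm(k[0]-k[1]),np.degrees(np.arctan2(*(k[0]-k[1])[1::-1])))
for n in["jar","weight","brush"]:
  for d in search_frame("top",n)[:1]: print(n,onz(r,d["pixel"],.04))
s=np.array([[55,325],[130,585]])/4-.375+[130,105];s=onz(r,s,.013);print("spat",s,np.linalg.norm(s[0]-s[1]))
R0=rot(telemetry.get_obs()["tool_rot"]).as_matrix();print(R0.round(3))
E
```

```text
sides [np.float64(0.1983), np.float64(0.2386), np.float64(0.1995), np.float64(0.2386)]
case [0.64257559 0.04877516] yaw deg -7.935502729918009 resid [[-0.0005, -0.0002], [-0.0005, 0.0013], [-0.0001, 0.0003], [0.0011, -0.0013]]
knob [ 0.49425213 -0.00122637] slot [0.54053185 0.11348277]
knob ends [[ 0.52958371 -0.00424125  0.117     ]
 [ 0.455737    0.00281139  0.117     ]] [ 0.49266035 -0.00071493  0.117     ] 0.07418272439462117 -5.4554207008604045
jar [[ 0.67626228 -0.29777229  0.04      ]]
weight [[0.69707176 0.31223476 0.04      ]]
brush [[ 0.47157721 -0.30466922  0.04      ]]
spat [[0.55513229 0.35663846 0.013     ]
 [0.37529809 0.29507881 0.013     ]] 0.19007874914721173
[[ 0.969  0.248 -0.   ]
 [ 0.248 -0.969  0.   ]
 [-0.    -0.    -1.   ]]
```

```bash
cat > to.py <<'E'
# python3 to.py x y z yaw(of tool x, deg) [pitch: tool z raised from straight down toward yaw dir, deg]
import sys; from h import *
a=list(map(float,sys.argv[1:])); o=telemetry.get_obs()
R0=rot(o["tool_rot"]); T=R.from_euler("z",a[3],degrees=True)*R.from_euler("y",-a[4] if len(a)>4 else 0,degrees=True)*R.from_euler("x",180,degrees=True)
print("xyz",(R0.inv().apply(np.array(a[:3])-o["eef_pos"])).round(4).tolist(),"rot",(R0.inv()*T).as_rotvec(degrees=True).round(2).tolist(),"q",np.round(o["q"],2),"f",np.round(o["contact_force"],1))
E
python3 to.py .494 -.001 .2 172.1
python3 -m crank '[{"delta_rot":[0,0,-80],"xyz":[0.478,-0.551,0.03],"fingers":-1},{"delta_rot":[0,0,-80],"xyz":[0.478,-0.551,0.03],"fingers":-1},{"delta_rot":[0,0,-80],"xyz":[0.478,-0.551,0.03],"fingers":-1},{"delta_rot":[0,0,-80],"xyz":[0.478,-0.551,0.03],"fingers":-1},{"delta_rot":[0,0,-80],"xyz":[0.478,-0.551,0.03],"fingers":-1},{"delta_rot":[0,0,-80],"xyz":[0.478,-0.551,0.03],"fingers":-1},{"delta_rot":[0,0,-80],"xyz":[0.478,-0.551,0.03],"fingers":-1},{"delta_rot":[0,0,-80],"xyz":[0.478,-0.551,0.03],"fingers":-1},{"delta_rot":[0,0,-80],"xyz":[0.478,-0.551,0.03],"fingers":-1},{"delta_rot":[0,0,-80],"xyz":[0.478,-0.551,0.03],"fingers":-1}]'
python3 to.py .494 -.001 .2 172.1
```

```text
xyz [0.4783, -0.5514, 0.0313] rot [-0.0, -0.0, -157.73] q [ 1.21  0.48  0.02  1.56 -0.01  1.11 -0.08] f [ 0.6  0.5 -0.4]
t: 2.05
eef_pos: [0.3916, -0.2055, 0.2111]
tool_rot: [0.001, 0.678, 0.735, -0.0]
contact_force: [0.7, -1.3, 0.1]
gripper_width: 0.998
grasp_force: 0.0
xyz [0.1956, 0.1185, 0.011] rot [0.0, 0.08, -77.48] q [ 0.8   0.15 -0.49  2.08  0.09  0.93  0.34] f [ 0.7 -1.3  0.1]
```

```bash

python3 -m crank '[{"delta_rot":[0,0,-77],"xyz":[0.196,0.118,0.01],"fingers":-1},{"delta_rot":[0,0,-77],"xyz":[0.196,0.118,0.01],"fingers":-1},{"delta_rot":[0,0,-77],"xyz":[0.196,0.118,0.01],"fingers":-1},{"delta_rot":[0,0,-77],"xyz":[0.196,0.118,0.01],"fingers":-1},{"delta_rot":[0,0,-77],"xyz":[0.196,0.118,0.01],"fingers":-1},{"delta_rot":[0,0,-77],"xyz":[0.196,0.118,0.01],"fingers":-1},{"delta_rot":[0,0,-77],"xyz":[0.196,0.118,0.01],"fingers":-1},{"delta_rot":[0,0,-77],"xyz":[0.196,0.118,0.01],"fingers":-1},{"delta_rot":[0,0,-77],"xyz":[0.196,0.118,0.01],"fingers":-1},{"delta_rot":[0,0,-77],"xyz":[0.196,0.118,0.01],"fingers":-1}]'
python3 to.py .494 -.001 .085 172.1; python3 - <<'E'
from h import *
r=viewer.read_camera("wrist"); im=r["img"][:,:,::-1].copy()
for c in proj(r,[[.494,-.001,.117],[.494+.035*.99,-.001-.035*.138,.117],[.494-.035*.99,-.001+.035*.138,.117]]): cv2.circle(im,tuple(int(x) for x in c),4,(0,0,255),1)
cv2.imwrite("pics/w1.png",im)
E
```

```text
t: 3.05
eef_pos: [0.4938, -0.0028, 0.2008]
tool_rot: [0.0, 0.075, 0.997, 0.0]
contact_force: [0.2, -0.3, -0.6]
gripper_width: 0.996
grasp_force: 0.0
xyz [0.0001, 0.0018, 0.1158] rot [0.01, 0.0, -0.68] q [ 0.59  0.32 -0.84  1.97  0.29  0.97  1.03] f [ 0.2 -0.3 -0.6]
```

View pics/w1.png

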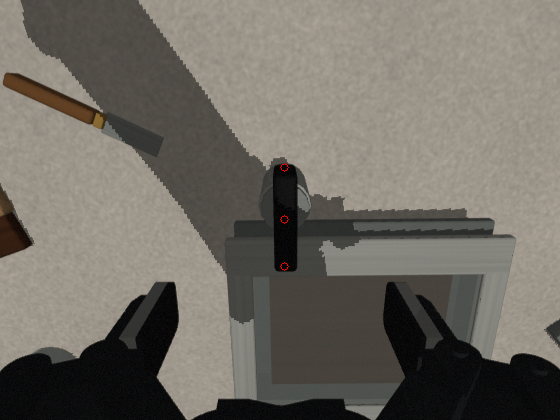

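The projected knob points (285,168), (285,219), (285,267) lie on the bar, so the estimate holds; descend and grip.

```bash

python3 -m crank '[{"delta_rot":[0,0,0],"xyz":[0,0.002,0.04],"fingers":-1},{"delta_rot":[0,0,0],"xyz":[0,0.002,0.08],"fingers":-1},{"delta_rot":[0,0,0],"xyz":[0,0.002,0.116],"fingers":-1},{"delta_rot":[0,0,0],"xyz":[0,0.002,0.116],"fingers":-1},{"delta_rot":[0,0,0],"xyz":[0,0.002,0.116],"fingers":1},{"delta_rot":[0,0,0],"xyz":[0,0.002,0.116],"fingers":1},{"delta_rot":[0,0,0],"xyz":[0,0.002,0.116],"fingers":1},{"delta_rot":[0,0,0],"xyz":[0,0.002,0.116],"fingers":1},{"delta_rot":[0,0,0],"xyz":[0,0.002,0.116],"fingers":1},{"delta_rot":[0,0,0],"xyz":[0,0.002,0.116],"fingers":1}]' 40
python3 to.py .494 -.001 .085 103.3
```

```text
t: 4.1
eef_pos: [0.4949, 0.0001, 0.086]
tool_rot: [0.001, 0.075, 0.997, 0.0]
contact_force: [-1.7, 1.4, 4.9]
gripper_width: 0.18
grasp_force: 41.7
xyz [0.0007, -0.0012, 0.0009] rot [0.11, 0.08, 68.08] q [ 0.47  0.49 -0.74  2.07  0.48  0.76  0.86] f [-1.7  1.4  4.9]
```

```bash

python3 -m crank '[{"delta_rot":[0,0,8],"xyz":[0,0,0],"fingers":1},{"delta_rot":[0,0,16],"xyz":[0,0,0],"fingers":1},{"delta_rot":[0,0,24],"xyz":[0,0,0],"fingers":1},{"delta_rot":[0,0,32],"xyz":[0,0,0],"fingers":1},{"delta_rot":[0,0,40],"xyz":[0,0,0],"fingers":1},{"delta_rot":[0,0,48],"xyz":[0,0,0],"fingers":1},{"delta_rot":[0,0,56],"xyz":[0,0,0],"fingers":1},{"delta_rot":[0,0,64],"xyz":[0,0,0],"fingers":1},{"delta_rot":[0,0,70],"xyz":[0,0,0],"fingers":1},{"delta_rot":[0,0,70],"xyz":[0,0,0],"fingers":1}]'
python3 to.py .494 -.001 .085 103.3; python3 -c "
from h import *;print(telemetry.get_obs()['torque'])"
```

```text
t: 5.1
eef_pos: [0.4976, 0.0031, 0.0861]
tool_rot: [0.002, 0.632, 0.775, 0.004]
contact_force: [7.0, 8.4, -5.0]
gripper_width: 0.181
grasp_force: 49.4
xyz [-0.0033, -0.0043, 0.001] rot [0.48, -0.12, -1.74] q [ 0.24  0.42 -0.45  2.08  0.28  0.69 -0.19] f [ 7.   8.4 -5. ]
[ 1.60152537 -1.40591189  1.1083602 ]
```

```bash

python3 -m crank '[{"delta_rot":[0,0,-2],"xyz":[0,0,0],"fingers":-1},{"delta_rot":[0,0,-2],"xyz":[0,0,0],"fingers":-1},{"delta_rot":[0,0,-2],"xyz":[0,0,0],"fingers":-1},{"delta_rot":[0,0,-2],"xyz":[0,0,0],"fingers":-1},{"delta_rot":[0,0,-2],"xyz":[0,0,-0.05],"fingers":-1},{"delta_rot":[0,0,-2],"xyz":[0,0,-0.1],"fingers":-1},{"delta_rot":[0,0,-2],"xyz":[0,0,-0.11],"fingers":-1}]'
python3 to.py .461 .324 .15 199.3;  python3 - <<'E'
from h import *
r=viewer.read_camera("wrist"); im=r["img"][:,:,::-1].copy()
cv2.imwrite("pics/w2.png",im)
E
```

```text
t: 5.8
eef_pos: [0.4971, -0.0002, 0.1999]
tool_rot: [0.003, 0.62, 0.784, 0.003]
contact_force: [1.2, 0.1, -0.8]
gripper_width: 1.005
grasp_force: 0.0
xyz [0.3239, 0.0392, 0.0496] rot [0.27, 0.48, -95.98] q [ 0.32  0.26 -0.52  1.98  0.16  0.93 -0.05] f [ 1.2  0.1 -0.8]
```

View pics/w2.png

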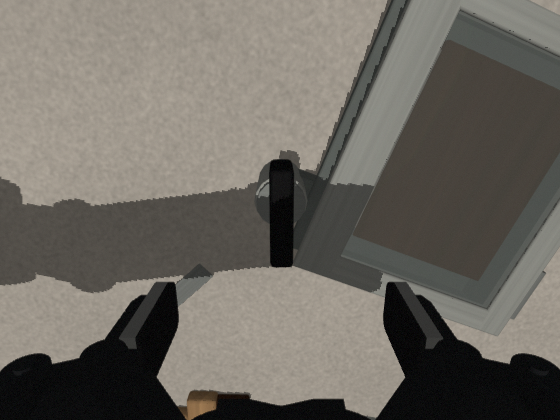

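The knob now stands at (282,213), parallel to the tool's x at yaw 103.3° — 68.8° from locked, i.e. fully open and off the lid. On to the spatula.

```bash

python3 -m crank '[{"delta_rot":[0,0,-8],"xyz":[0.032,0.004,0],"fingers":-1},{"delta_rot":[0,0,-16],"xyz":[0.065,0.008,0],"fingers":-1},{"delta_rot":[0,0,-24],"xyz":[0.1,0.012,0],"fingers":-1},{"delta_rot":[0,0,-32],"xyz":[0.13,0.016,0],"fingers":-1},{"delta_rot":[0,0,-40],"xyz":[0.16,0.02,0],"fingers":-1},{"delta_rot":[0,0,-48],"xyz":[0.195,0.024,0],"fingers":-1},{"delta_rot":[0,0,-56],"xyz":[0.23,0.028,0.01],"fingers":-1},{"delta_rot":[0,0,-64],"xyz":[0.26,0.032,0.02],"fingers":-1},{"delta_rot":[0,0,-72],"xyz":[0.29,0.036,0.04],"fingers":-1},{"delta_rot":[0,0,-80],"xyz":[0.324,0.039,0.05],"fingers":-1}]'
python3 to.py .461 .324 .15 199.3
```

```text
t: 6.85
eef_pos: [0.4561, 0.3229, 0.1418]
tool_rot: [-0.001, -0.032, 1.0, -0.001]
contact_force: [0.4, 0.8, -0.3]
gripper_width: 0.997
grasp_force: 0.0
xyz [-0.0049, 0.0008, -0.0082] rot [-0.11, -0.18, -15.68] q [-0.09  0.53 -0.83  1.87  0.47  0.95  0.5 ] f [ 0.4  0.8 -0.3]
```

```bash

python3 -m crank '[{"delta_rot":[0,0,-8],"xyz":[-0.005,0.001,-0.008],"fingers":-1},{"delta_rot":[0,0,-16],"xyz":[-0.005,0.001,-0.008],"fingers":-1},{"delta_rot":[0,0,-16],"xyz":[-0.005,0.001,-0.008],"fingers":-1},{"delta_rot":[0,0,-16],"xyz":[-0.005,0.001,-0.008],"fingers":-1}]'
python3 to.py .461 .324 .006 199.3;  python3 - <<'E'
from h import *
r=viewer.read_camera("wrist"); im=r["img"][:,:,::-1].copy()
o=np.array([.428,.3123,0]);t=np.radians(19.3);X=np.array([np.cos(t),np.sin(t),0])
for x,z in [(-.06,.02),(.035,.024),(.05,.02),(.135,.0135)]: cv2.circle(im,tuple(int(v) for v in proj(r,o+x*X+[0,0,z])[0]),4,(0,0,255),1)
cv2.imwrite("pics/w3.png",im)
E
```

```text
t: 7.25
eef_pos: [0.4615, 0.3241, 0.1516]
tool_rot: [-0.001, -0.166, 0.986, -0.0]
contact_force: [0.0, 0.5, -0.8]
gripper_width: 1.0
grasp_force: 0.0
xyz [0.0002, 0.0001, 0.1456] rot [-0.01, -0.11, -0.17] q [-0.04  0.54 -0.9   1.85  0.5   0.99  0.75] f [ 0.   0.5 -0.8]
```

View pics/w3.png

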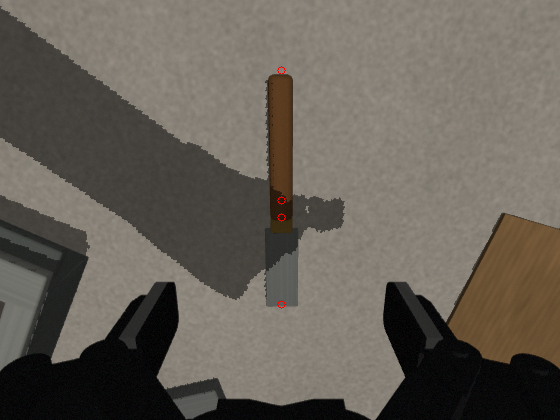

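The projected spatula points (281,71) to (281,304) lie on its axis within a few mm; it is centred between the fingers.

```bash

python3 -m crank '[{"delta_rot":[0,0,0],"xyz":[0,0,0.045],"fingers":-1},{"delta_rot":[0,0,0],"xyz":[0,0,0.09],"fingers":-1},{"delta_rot":[0,0,0],"xyz":[0,0,0.13],"fingers":-1},{"delta_rot":[0,0,0],"xyz":[0,0,0.146],"fingers":-1},{"delta_rot":[0,0,0],"xyz":[0,0,0.146],"fingers":1},{"delta_rot":[0,0,0],"xyz":[0,0,0.146],"fingers":1},{"delta_rot":[0,0,0],"xyz":[0,0,0.146],"fingers":1},{"delta_rot":[0,0,0],"xyz":[0,0,0.146],"fingers":1},{"delta_rot":[0,0,0],"xyz":[0,0,0.146],"fingers":1},{"delta_rot":[0,0,0],"xyz":[0,0,0.146],"fingers":1}]' 100
python3 to.py .461 .324 .15 199.3
```

```text
t: 8.3
eef_pos: [0.4629, 0.3254, 0.0086]
tool_rot: [0.001, -0.168, 0.986, 0.0]
contact_force: [-0.5, -1.7, 9.7]
gripper_width: 0.185
grasp_force: 98.3
xyz [0.0019, -0.0007, -0.1415] rot [-0.0, 0.14, 0.05] q [-0.16  0.73 -0.74  1.93  0.71  0.76  0.59] f [-0.5 -1.7  9.7]
```

```bash

python3 -m crank '[{"delta_rot":[0,0,0],"xyz":[0,0,-0.03],"fingers":1},{"delta_rot":[0,0,0],"xyz":[0,0,-0.06],"fingers":1},{"delta_rot":[0,0,0],"xyz":[0,0,-0.09],"fingers":1},{"delta_rot":[0,0,0],"xyz":[0,0,-0.09],"fingers":1}]'
python3 to.py .4206 .1302 .10 172.1
```

```text
t: 8.7
eef_pos: [0.4639, 0.3269, 0.1012]
tool_rot: [0.003, -0.168, 0.986, 0.002]
contact_force: [0.5, -0.1, -0.6]
gripper_width: 0.179
grasp_force: 98.2
xyz [0.1061, -0.1712, 0.0001] rot [0.21, 0.37, 27.25] q [-0.08  0.61 -0.85  1.89  0.58  0.9   0.69] f [ 0.5 -0.1 -0.6]
```

```bash

python3 -m crank '[{"delta_rot":[0,0,4],"xyz":[0.015,-0.02,0],"fingers":1},{"delta_rot":[0,0,8],"xyz":[0.03,-0.05,0],"fingers":1},{"delta_rot":[0,0,13],"xyz":[0.05,-0.08,0],"fingers":1},{"delta_rot":[0,0,18],"xyz":[0.07,-0.11,0],"fingers":1},{"delta_rot":[0,0,23],"xyz":[0.09,-0.14,0],"fingers":1},{"delta_rot":[0,0,27.2],"xyz":[0.106,-0.171,0],"fingers":1},{"delta_rot":[0,0,27.2],"xyz":[0.106,-0.171,0],"fingers":1},{"delta_rot":[0,0,27.2],"xyz":[0.106,-0.171,0],"fingers":1}]'
python3 to.py .4206 .1302 .0496 172.1;  python3 - <<'E'
from h import *
a=viewer.read_camera("scene"); b=viewer.read_camera("wrist")
o=telemetry.get_obs();Rt=rot(o["tool_rot"]);p=np.array(o["eef_pos"])
tip=p+Rt.apply([-.0985,0,-.0034]); print("pred tip",tip,proj(a,tip),proj(b,tip))
for n,c in(("scene",a),("wrist",b)):
  print(n,[(d["pixel"],d["score"]) for d in search_frame(n,"spatula_tip")][:4])
u,v=proj(a,tip)[0].astype(int); s=a["img"][v-40:v+35,u-50:u+50,::-1]; w=b["img"][:,:,::-1]
s=cv2.resize(s,(400,300),interpolation=cv2.INTER_CUBIC);s=np.clip(s*1.5,0,255).astype(np.uint8)
cv2.imwrite("pics/p4.png",np.hstack([s,cv2.resize(w,(400,300))])); print("scene crop origin",u-50,v-40,"x4")
E
```

```text
t: 9.5
eef_pos: [0.4188, 0.1276, 0.0968]
tool_rot: [0.0, 0.069, 0.998, -0.0]
contact_force: [0.7, 1.4, -0.2]
gripper_width: 0.182
grasp_force: 98.2
xyz [-0.0014, 0.0028, 0.0472] rot [-0.02, 0.03, -0.01] q [ 0.24  0.4  -0.8   2.18  0.43  0.72  0.59] f [ 0.7  1.4 -0.2]
pred tip [0.51670227 0.11622463 0.10046691] [[322.63003039 192.07076267]] [[283.49332736 453.78843636]]
scene [([212.7, 234.3], 0.55), ([310.1, 179.9], 0.47)]
wrist [([276.7, 216.5], 0.91)]
scene crop origin 272 152 x4
```

View pics/p4.png

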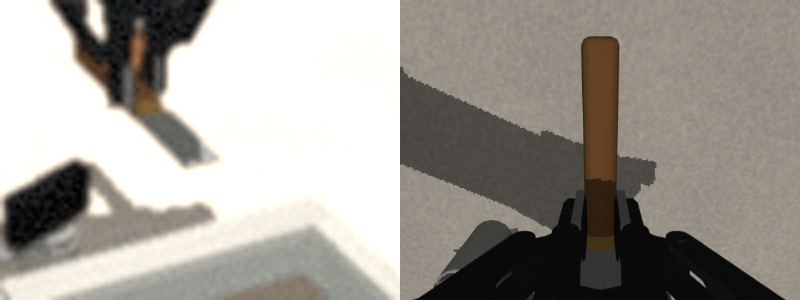

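Left crop: blade end around crop (199,162) → scene (321.7,192.5), within 1 px of the predicted tip (322.6,192.1). Right: handle held straight between pads. Descend in front of the slot.

```bash

python3 -m crank '[{"delta_rot":[0,0,0],"xyz":[-0.001,0.003,0.024],"fingers":1},{"delta_rot":[0,0,0],"xyz":[-0.001,0.003,0.047],"fingers":1},{"delta_rot":[0,0,0],"xyz":[-0.001,0.003,0.047],"fingers":1},{"delta_rot":[0,0,0],"xyz":[-0.001,0.003,0.047],"fingers":1}]'
python3 to.py .4206 .1302 .0496 172.1;  python3 - <<'E'
from h import *
a=viewer.read_camera("scene")
o=telemetry.get_obs();Rt=rot(o["tool_rot"]);p=np.array(o["eef_pos"])
tip=p+Rt.apply([-.0985,0,-.0034]);c=np.radians(-7.9355);d=tip[:2]-[.64258,.04878]
print("tip world",tip,"case xy",d@[np.cos(c),np.sin(c)],d@[-np.sin(c),np.cos(c)],proj(a,tip))
u,v=proj(a,tip)[0].astype(int); s=a["img"][v-35:v+40,u-50:u+50,::-1]
cv2.imwrite("pics/p5.png",np.clip(cv2.resize(s,(800,600),interpolation=cv2.INTER_CUBIC)*1.3,0,255).astype(np.uint8)); print("origin",u-50,v-35,"x8")
E
```

```text
t: 10.1
eef_pos: [0.4199, 0.1321, 0.0498]
tool_rot: [-0.001, 0.067, 0.998, 0.0]
contact_force: [0.8, -0.1, -0.5]
gripper_width: 0.187
grasp_force: 98.2
xyz [-0.001, -0.0018, 0.0002] rot [0.02, -0.06, 0.17] q [ 0.16  0.48 -0.72  2.2   0.54  0.64  0.48] f [ 0.8 -0.1 -0.5]
tip world [0.51796798 0.11881477 0.05375471] case xy -0.13308762539996494 0.05216040996591209 [[323.06974076 206.1782429 ]]
origin 273 171 x8
```

View pics/p5.png

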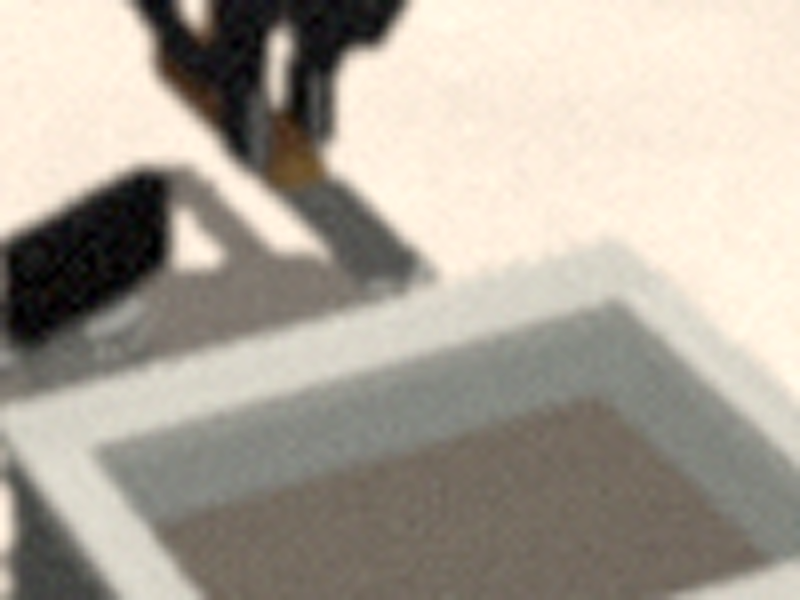

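The blade end is at crop (400,285) → scene (323,206.6), as predicted (323.1,206.2), 23 mm before the slot at its mid height. Insert 37 mm.

```bash

python3 -m crank '[{"delta_rot":[0,0,0],"xyz":[-0.008,0,0],"fingers":1},{"delta_rot":[0,0,0],"xyz":[-0.016,0,0],"fingers":1},{"delta_rot":[0,0,0],"xyz":[-0.024,0,0],"fingers":1},{"delta_rot":[0,0,0],"xyz":[-0.031,0,0],"fingers":1},{"delta_rot":[0,0,0],"xyz":[-0.037,0,0],"fingers":1},{"delta_rot":[0,0,0],"xyz":[-0.037,0,0],"fingers":1},{"delta_rot":[0,0,0],"xyz":[-0.037,0,0],"fingers":1}]'
cat > tip.py <<'E'
from h import *
o=telemetry.get_obs();Rt=rot(o["tool_rot"]);p=np.array(o["eef_pos"])
tip=p+Rt.apply([-.0985,0,-.0034]);c=np.radians(-7.9355);d=tip[:2]-[.64258,.04878]
print("tip case",d@[np.cos(c),np.sin(c)],d@[-np.sin(c),np.cos(c)],tip[2],"f",np.round(o["contact_force"],1),np.round(o["torque"],2),"q",np.round(o["q"],2))
E
python3 tip.py
```

```text
t: 10.85
eef_pos: [0.4566, 0.1261, 0.0496]
tool_rot: [-0.0, 0.068, 0.998, 0.0]
contact_force: [0.7, 0.4, -1.4]
gripper_width: 0.18
grasp_force: 98.2
tip case -0.09636853166177259 0.051117938727175204 0.053007516747347085 f [ 0.7  0.4 -1.4] [0.03 0.06 0.03] q [ 0.18  0.52 -0.71  2.13  0.55  0.67  0.53]
```

```bash

python3 -m crank '[{"delta_rot":[0,0,0],"xyz":[0,0,-0.008],"fingers":1},{"delta_rot":[0,0,0],"xyz":[-0.001,0,-0.016],"fingers":1},{"delta_rot":[0,0,0],"xyz":[-0.001,0,-0.024],"fingers":1},{"delta_rot":[0,0,0],"xyz":[-0.002,0,-0.033],"fingers":1},{"delta_rot":[0,0,0],"xyz":[-0.004,0,-0.042],"fingers":1},{"delta_rot":[0,0,0],"xyz":[-0.006,0,-0.051],"fingers":1},{"delta_rot":[0,0,0],"xyz":[-0.008,0,-0.06],"fingers":1},{"delta_rot":[0,0,0],"xyz":[-0.008,0,-0.06],"fingers":1}]'
python3 tip.py
```

```text
t: 11.65
eef_pos: [0.4661, 0.1253, 0.1112]
tool_rot: [0.001, 0.069, 0.998, 0.0]
contact_force: [0.7, -0.1, -1.3]
gripper_width: 0.185
grasp_force: 98.2
tip case -0.0868425928548593 0.051572731586490214 0.11489789316252792 f [ 0.7 -0.1 -1.3] [ 0.04 -0.05 -0.01] q [ 0.26  0.44 -0.79  2.08  0.43  0.79  0.64]
```

```bash
cat > lid.py <<'E'
from h import *
a=viewer.read_camera("scene");c=np.radians(-7.9355);Rz=R.from_euler("z",c);t=np.array([.64258,.04878,0])
for th in(0,.2,.3,.4,.5,.6,.7):
  f=lambda y,l=.2:Rz.apply([.09-l*np.cos(th),y,.06+l*np.sin(th)])+t
  print(th,"lip",proj(a,f(.05))[0].round(),"corners",proj(a,[f(-.12),f(.12)]).round().tolist(),"mid",proj(a,f(0,.1))[0].round())
print([(d["pixel"],round(d["score"],2)) for d in search_frame("scene","lid_lip")][:3])
for d in cut_out("scene","lid")[:2]:
  ys,xs=np.nonzero(d["pixels"]);print("lid",d["pixel"],d["score"],"x",xs.min(),xs.max(),"y",ys.min(),ys.max(),"left pt y",ys[xs.argmin()],"top pt x",xs[ys.argmin()])
cv2.imwrite("pics/lid.png",cv2.resize(a["img"][110:300,230:430,::-1],(600,570)))
E
python3 lid.py
```

```text
0 lip [327. 209.] corners [[269.0, 225.0], [348.0, 203.0]] mid [329. 234.]
0.2 lip [328. 197.] corners [[269.0, 213.0], [350.0, 191.0]] mid [329. 228.]
0.3 lip [329. 192.] corners [[270.0, 207.0], [352.0, 186.0]] mid [330. 225.]
0.4 lip [331. 187.] corners [[271.0, 203.0], [354.0, 181.0]] mid [331. 223.]
0.5 lip [333. 183.] corners [[272.0, 198.0], [356.0, 177.0]] mid [332. 221.]
0.6 lip [335. 179.] corners [[273.0, 194.0], [359.0, 173.0]] mid [333. 219.]
0.7 lip [338. 175.] corners [[275.0, 191.0], [362.0, 169.0]] mid [335. 217.]
[([330.0, 225.2], 0.73)]
lid [329.5, 225.6] 0.57 x 273 393 y 184 271 left pt y 206 top pt x 352
lid [328.4, 235.2] 0.39 x 271 394 y 185 290 left pt y 214 top pt x 349
```

The lid's mask (left point row 206, top row 184 at column 352) fits an angle of about 0.3: it is coming up. Continue along the arc.

```bash

python3 -m crank '[{"delta_rot":[0,0,0],"xyz":[-0.003,0,-0.009],"fingers":1},{"delta_rot":[0,0,0],"xyz":[-0.006,0,-0.018],"fingers":1},{"delta_rot":[0,0,0],"xyz":[-0.01,0,-0.027],"fingers":1},{"delta_rot":[0,0,0],"xyz":[-0.014,0,-0.035],"fingers":1},{"delta_rot":[0,0,0],"xyz":[-0.019,0,-0.043],"fingers":1},{"delta_rot":[0,0,0],"xyz":[-0.024,0,-0.051],"fingers":1},{"delta_rot":[0,0,0],"xyz":[-0.028,0,-0.057],"fingers":1},{"delta_rot":[0,0,0],"xyz":[-0.028,0,-0.057],"fingers":1}]'
python3 tip.py; python3 lid.py | tail -3
```

```text
t: 12.6
eef_pos: [0.4939, 0.1215, 0.1678]
tool_rot: [0.001, 0.069, 0.998, 0.0]
contact_force: [0.7, 0.2, -0.4]
gripper_width: 0.178
grasp_force: 98.2
tip case -0.058784245231605914 0.05157429307556596 0.1714432502260286 f [ 0.7  0.2 -0.4] [-0.01  0.02  0.01] q [ 0.31  0.39 -0.82  1.97  0.36  0.92  0.74]
[([335.9, 217.4], 0.91)]
lid [331.2, 217.4] 0.9 x 277 394 y 171 271 left pt y 193 top pt x 357
lid [336.3, 230.6] 0.62 x 271 395 y 170 291 left pt y 214 top pt x 359
```

View pics/lid.png

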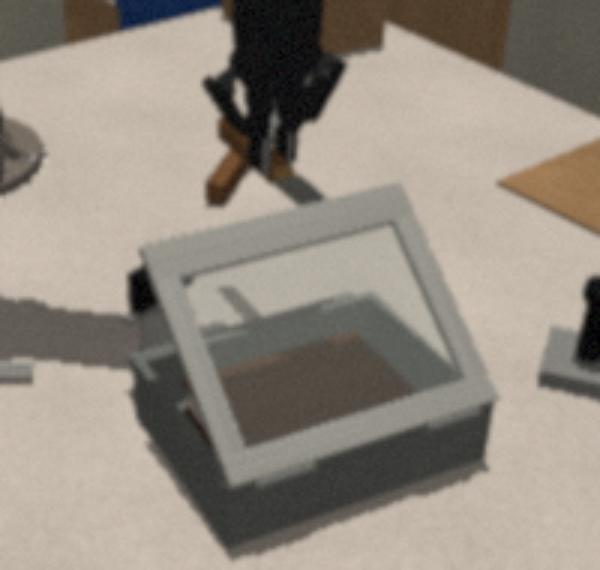

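The lid stands raised at roughly 0.62 rad (front edge at crop (140,245)–(400,185)), with the blade under it at (310,190). Drop slightly and withdraw.

```bash

python3 -m crank '[{"delta_rot":[0,0,0],"xyz":[0.004,0,0.006],"fingers":1},{"delta_rot":[0,0,0],"xyz":[0.02,0,0.012],"fingers":1},{"delta_rot":[0,0,0],"xyz":[0.04,0,0.012],"fingers":1},{"delta_rot":[0,0,0],"xyz":[0.063,0,0.012],"fingers":1},{"delta_rot":[0,0,0],"xyz":[0.063,0,0.012],"fingers":1},{"delta_rot":[0,0,0],"xyz":[0.063,0,0.012],"fingers":1}]'
python3 tip.py; python3 lid.py | tail -3; python3 to.py .463 .3254 .1 199.3
```

```text
t: 13.35
eef_pos: [0.4298, 0.1297, 0.1545]
tool_rot: [0.0, 0.068, 0.998, -0.0]
contact_force: [-0.8, -0.6, -1.2]
gripper_width: 0.184
grasp_force: 98.2
tip case -0.12344370361204524 0.051067367514386064 0.15797079456876087 f [-0.8 -0.6 -1.2] [ 0.   -0.02 -0.05] q [ 0.32  0.32 -0.86  2.11  0.32  0.85  0.7 ]
0.7 lip [338. 175.] corners [[275.0, 191.0], [362.0, 169.0]] mid [335. 217.]
[([333.8, 219.2], 0.84)]
lid [333.2, 219.4] 0.75 x 277 394 y 170 272 left pt y 192 top pt x 360
xyz [-0.0051, 0.1982, 0.0548] rot [0.02, 0.03, -27.17] q [ 0.32  0.32 -0.86  2.11  0.32  0.85  0.7 ] f [-0.4  0.1 -1.2]
```

```bash

python3 -m crank '[{"delta_rot":[0,0,0],"xyz":[0,0.035,0],"fingers":1},{"delta_rot":[0,0,0],"xyz":[0,0.07,0],"fingers":1},{"delta_rot":[0,0,-5],"xyz":[0,0.105,0],"fingers":1},{"delta_rot":[0,0,-11],"xyz":[-0.002,0.14,0],"fingers":1},{"delta_rot":[0,0,-17],"xyz":[-0.004,0.17,0.02],"fingers":1},{"delta_rot":[0,0,-23],"xyz":[-0.005,0.198,0.04],"fingers":1},{"delta_rot":[0,0,-27],"xyz":[-0.005,0.198,0.055],"fingers":1},{"delta_rot":[0,0,-27],"xyz":[-0.005,0.198,0.055],"fingers":1},{"delta_rot":[0,0,-27],"xyz":[-0.005,0.198,0.055],"fingers":1}]'
python3 to.py .463 .3254 .009 199.3
```

```text
t: 14.4
eef_pos: [0.4622, 0.3249, 0.0995]
tool_rot: [-0.001, -0.165, 0.986, -0.0]
contact_force: [0.5, 0.0, -1.6]
gripper_width: 0.179
grasp_force: 98.3
xyz [-0.001, 0.0003, 0.0905] rot [-0.01, -0.06, -0.29] q [-0.07  0.62 -0.87  1.89  0.59  0.91  0.68] f [ 0.5  0.  -1.6]
```

```bash

python3 -m crank '[{"delta_rot":[0,0,0],"xyz":[0,0,0.04],"fingers":1},{"delta_rot":[0,0,0],"xyz":[0,0,0.07],"fingers":1},{"delta_rot":[0,0,0],"xyz":[0,0,0.08],"fingers":1},{"delta_rot":[0,0,0],"xyz":[0,0,0.086],"fingers":1},{"delta_rot":[0,0,0],"xyz":[0,0,0.09],"fingers":1},{"delta_rot":[0,0,0],"xyz":[0,0,0.09],"fingers":1},{"delta_rot":[0,0,0],"xyz":[0,0,0.09],"fingers":1}]'
python3 tip.py
```

```text
t: 15.1
eef_pos: [0.4626, 0.3258, 0.0109]
tool_rot: [0.001, -0.166, 0.986, 0.0]
contact_force: [-0.3, 0.6, -0.1]
gripper_width: 0.182
grasp_force: 98.3
tip case -0.1288241887281469 0.294387366453082 0.014435484737699098 f [-0.3  0.6 -0.1] [-0.01  0.03 -0.03] q [-0.15  0.73 -0.76  1.93  0.72  0.77  0.57]
```

```bash

python3 -m crank '[{"delta_rot":[0,0,0],"xyz":[0,0,0.002],"fingers":1},{"delta_rot":[0,0,0],"xyz":[0,0,0.002],"fingers":0.3},{"delta_rot":[0,0,0],"xyz":[0,0,0.002],"fingers":0},{"delta_rot":[0,0,0],"xyz":[0,0,0.002],"fingers":-1},{"delta_rot":[0,0,0],"xyz":[0,0,0.002],"fingers":-1},{"delta_rot":[0,0,0],"xyz":[0,0,0.002],"fingers":-1},{"delta_rot":[0,0,0],"xyz":[0,0,-0.04],"fingers":-1},{"delta_rot":[0,0,0],"xyz":[0,0,-0.09],"fingers":-1},{"delta_rot":[0,0,0],"xyz":[0,0,-0.14],"fingers":-1},{"delta_rot":[0,0,0],"xyz":[0,0,-0.17],"fingers":-1}]'
python3 lid.py | tail -2; python3 - <<'E'
from h import *
a=viewer.read_camera("top");b=viewer.read_camera("scene")
for n in["jar","weight","brush","spatula"]: print(n,[d["pixel"] for d in search_frame("scene",n)][:3],[d["pixel"] for d in search_frame("top",n)][:3])
cv2.imwrite("pics/end.png",np.hstack([cv2.resize(a["img"][80:360,90:430,::-1],(400,330)),cv2.resize(b["img"][100:340,140:450,::-1],(400,330))]))
E
```

```text
t: 16.1
eef_pos: [0.4625, 0.3266, 0.1836]
tool_rot: [0.002, -0.167, 0.986, 0.001]
contact_force: [0.9, -0.2, 0.2]
gripper_width: 0.999
grasp_force: 0.0
lid [332.9, 216.9] 0.96 x 277 394 y 171 272 left pt y 192 top pt x 359
lid [381.6, 193.3] 0.17 x 373 394 y 189 200 left pt y 189 top pt x 373
jar [[211.3, 307.8]] [[379.0, 147.4]]
weight [[427.8, 230.4]] [[158.9, 134.1]]
brush [[173.6, 265.8], [380.4, 195.2]] [[380.0, 221.8]]
spatula [[309.7, 159.9], [214.2, 230.9]] [[328.0, 242.2], [146.6, 322.5]]
```

View pics/end.png

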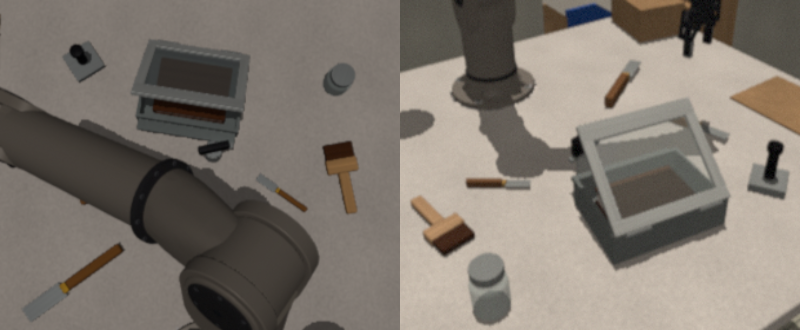

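The left half (top view) shows the lid up and the knob open at (213,148). The right half (scene view) shows the spatula lying on the bench at (715,130), clear of the case. The brush, weight and jar are where they were, and the gripper is free.

```bash
python3 -c "
from station import job;print(job.hand_in())"
```

```text
the job is handed in; nothing more can be done
None
```

The job is handed in at about 16 s: the knob is turned fully to its open stop, the lid stays up by itself at about 0.6 rad (roughly 110 mm of gap at the front), the spatula lies on the bench clear of the case, and the brush, weight and jar were not moved.

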